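# Bolt down the clinic pump's cover and pack its accessory case

## Robot

A 6-joint arm with a two-finger parallel gripper is mounted at the origin on the work surface. World frame = base frame: x ahead of the robot, y to its left, z up, the work surface at z = 0. Lengths are in m, angles in rad, forces in N, time in s.
With the tool pointing down it reaches from about 0.35 to 0.725 m from the base axis. Payload 6 kg.
Tool frame: the origin (TCP) lies midway between the tips of the shut fingers; the grasp point (between the pads) lies robot.grip_depth behind it (robot.grip_depth is the distance from the TCP to the grasp point, in m); y points along the fingers, z is the direction in which the jaws open and shut, and the axes are right-handed (so a half turn about y gives the same grasp; the last joint's range is limited). The gripper opens to 85 mm and grips with 20 to 120 N. Pads are 22 mm wide; open, the fingers measure 114 mm over their backs; the gripper's body (76 mm by 85 mm) begins 54 mm behind the grasp point. The pads swing forward as they close: fully open they stand 13 mm farther back than shut.
Start: joints at [-0.992, 0.04, 0.085, 0, -1.615, -0.334], TCP at [0.145, -0.582, 0.231] pointing down, gripper open.
Joint ranges: [-2.56, 2.56], [-1.29, 2.01], [-1.08, 1.49], [-3.29, 1.98], [-2.81, -0.18], [-2.99, 2.99]. Speed limits (rad/s): [2.57, 2.57, 3.01, 3.14, 3.14, 3.14].

## Interface

Orientations are given as [roll, pitch, yaw] about the fixed x, y, z axes, in that order (R = Rz(yaw) Ry(pitch) Rx(roll)).
In Python, from bench import robot, eyes gives the robot as it stands. The module is installed in compiled form; this text tells all that it offers. Calls block until the motion is done:
- robot.reach(position, orientation): joint-space move of the TCP to a pose.
- robot.movel(position, velocity=0.15, rotation=None): straight line of the TCP; rotation=None keeps the orientation; velocity is the mean speed in m/s.
- robot.movej(angles): joint-space move.
- robot.move_gripper(opening, newtons=None): opening from 0.0 (shut) to 1.0 (fully open); newtons is the grip in N (None keeps the last); returns when the fingers have stopped.
- robot.hold(seconds).
- robot.solve_ik(position, orientation): joint angles nearest the present ones, or None.
- eyes.capture(name): name is "scene" or "side" or "wrist"; returns a dict with "color" (400x640x3 uint8, red, green, blue), "vertical_fov" (degrees; the focal length in pixels is half the picture's height over the tangent of half this angle, whatever the lens; pixels are square), "cx", "cy" (the principal point, pixels), "R" (3x3) and "t" (3): a world point X has camera coordinates R X + t. Camera axes: x right, y down, z forward; pixel columns grow to the right and rows downward; lengths in m; the calibration is good to about 2 mm. A picture is of the moment at which its call begins. There is no depth.
A pose or a line that the arm cannot do raises robot.MotionError and nothing moves.
- robot.finish_job(): hands the job in, once; it reports no verdict.
Readings, each from a call of its own:
- robot.current_t(): time.
- robot.current_joint_positions(): joint angles.
- robot.current_joint_velocities(): joint speeds.
- robot.current_effort(): joint torques, N m.
- robot.current_eef_pos(): TCP position.
- robot.current_tool_rot(): TCP orientation.
- robot.current_contact_force(): force on the tool from outside, world axes, zero at the start.
- robot.current_torque(): the same for the moment, N m.
- robot.current_grip_width(): opening from 0.0 (shut) to 1.0 (fully open).
Only numpy, scipy, OpenCV 4.12 (cv2) and the standard library are available. Lean on these libraries where they do the work, as an engineer would, in place of code of your own. Each camera call takes 0.05 s, during which the arm holds its last target.

## Task

First bolt down the suction pump's cover: tighten its four wing nuts clockwise by a half turn each, one after another in cross order (after the first nut the one diagonally opposite, then the other two) so that the plate seats evenly. Then pack what accessories are on the bench into the case, the round tubs into the wide compartment and the square filter cartridges into the narrow one, shut the lid fully, and only then turn the turnbutton a quarter turn clockwise so that it lies across the lid's edge. Leave the bottle, the bowl and the screwdriver where they are.

Things in the scene. Friction and masses are not known exactly. Their poses are not given: they have to be found in the camera images.
- pump: Suction pump fixed on the bench: grey housing 150 x 150 mm, 55 mm tall, a dark motor barrel sticking out 70 mm on its -y side. Origin at the centre of its underside, z up. On top a 140 mm square aluminium cover plate (10 mm thick) lies on a rubber gasket, a brass wing nut near each corner. The plate sinks about 1 mm as each nut is tightened, 4 mm in all; the nuts sink 1 to 4 mm.
- nutA_grip (a point): Wing nut A, at pump (x,y) = (+55,+55) mm, diagonally opposite nut C. The point is on the nut's vertical turning axis, 95 mm above the bench at the start. The wing is an upright brass bar along this point's x axis: 44 mm long (54 mm over its rounded ears), 10 mm thick, reaching from 21 mm below to 14 mm above the point; pinch it across its thickness from above.
- nutA (a joint): Turn of wing nut A, rad: grows clockwise seen from above (tightening). Starts slack, 0 to 0.4; a half turn (about 3.1 more) tightens it; hard stop at 3.45. Counts as tight above 2.85. Friction 0.06 N m, stays where it is left.
- nutB_grip (a point): Wing nut B, at pump (x,y) = (-55,+55) mm, diagonally opposite nut D. The point is on the nut's vertical turning axis, 95 mm above the bench at the start. The wing is an upright brass bar along this point's x axis: 44 mm long (54 mm over its rounded ears), 10 mm thick, reaching from 21 mm below to 14 mm above the point; pinch it across its thickness from above.
- nutB (a joint): Turn of wing nut B, rad: grows clockwise seen from above (tightening). Starts slack, 0 to 0.4; a half turn (about 3.1 more) tightens it; hard stop at 3.45. Counts as tight above 2.85. Friction 0.06 N m, stays where it is left.
- nutC_grip (a point): Wing nut C, at pump (x,y) = (-55,-55) mm, diagonally opposite nut A. The point is on the nut's vertical turning axis, 95 mm above the bench at the start. The wing is an upright brass bar along this point's x axis: 44 mm long (54 mm over its rounded ears), 10 mm thick, reaching from 21 mm below to 14 mm above the point; pinch it across its thickness from above.
- nutC (a joint): Turn of wing nut C, rad: grows clockwise seen from above (tightening). Starts slack, 0 to 0.4; a half turn (about 3.1 more) tightens it; hard stop at 3.45. Counts as tight above 2.85. Friction 0.06 N m, stays where it is left.
- nutD_grip (a point): Wing nut D, at pump (x,y) = (+55,-55) mm, diagonally opposite nut B. The point is on the nut's vertical turning axis, 95 mm above the bench at the start. The wing is an upright brass bar along this point's x axis: 44 mm long (54 mm over its rounded ears), 10 mm thick, reaching from 21 mm below to 14 mm above the point; pinch it across its thickness from above.
- nutD (a joint): Turn of wing nut D, rad: grows clockwise seen from above (tightening). Starts slack, 0 to 0.4; a half turn (about 3.1 more) tightens it; hard stop at 3.45. Counts as tight above 2.85. Friction 0.06 N m, stays where it is left.
- case: Grey plastic accessory case fixed on the bench, outside 229 (x) x 178 (y) x 58 mm tall, walls and floor 4 mm; origin at the centre of its underside, z up. A divider 50 mm tall and 4 mm thick across its x axis (case x = 14.5 to 18.5 mm) parts it in two. The lid is hinged along its +y rim and starts open; the turnbutton is at the middle of its -y side.
- wide_floor (a point): Centre of the floor (4 mm above the bench) of the case's wide compartment, on the robot's side: inside 125 mm in case x, 170 mm in case y.
- narrow_floor (a point): Centre of the floor (4 mm above the bench) of the case's narrow compartment: inside 92 mm in case x, 170 mm in case y.
- lid (a joint): Angle of the case's flat lid (229 x 178 x 5 mm, 0.25 kg), rad: 0 = shut, starts open at 1.75 to 1.95 leaning outwards over the +y side; stop at 2.0; its free edge then stands up to 235 mm above the bench: take care not to knock it in passing. Hinge line along case x at case y = +91 mm, z = 58 mm. Softly damped: pushed past upright towards -y (below about 1.3) it sinks shut by itself in about 2 s.
- turnbutton_grip (a point): Turnbutton on the case: on its vertical turning axis (case x = 0, y = -107 mm), 90 mm above the bench. A steel bar 60 x 13 x 6 mm lies along this point's x axis just above the level of the shut lid, carrying an upright black rib 34 mm long, 10 mm thick along the same axis, 71 to 101 mm above the bench; pinch the rib across its thickness from above.
- turnbutton (a joint): Turn of the turnbutton, rad, clockwise seen from above: about 0 (-0.15 to 0.15 at the start) = bar along the case's edge, clear of the lid; 1.57 = bar across the edge, over the lid, locked (stop at 1.6). Friction 0.06 N m, stays where it is left.
- tub0_mid (a point): Round white sample tub (may be absent), 44 mm diameter, 34 mm tall, 50 g, standing on the bench; the point is its centre, half-way up.
- tub1_mid (a point): Round white sample tub (may be absent), 44 mm diameter, 34 mm tall, 50 g, standing on the bench; the point is its centre, half-way up.
- tub2_mid (a point): Round white sample tub (may be absent), 44 mm diameter, 34 mm tall, 50 g, standing on the bench; the point is its centre, half-way up.
- filter0_mid (a point): Square white filter cartridge with a grey band (may be absent), 34 x 34 mm, 20 mm tall, 40 g, lying flat; its sides are along this point's x and y; the point is its centre, half-way up.
- filter1_mid (a point): Square white filter cartridge with a grey band (may be absent), 34 x 34 mm, 20 mm tall, 40 g, lying flat; its sides are along this point's x and y; the point is its centre, half-way up.
- filter2_mid (a point): Square white filter cartridge with a grey band (may be absent), 34 x 34 mm, 20 mm tall, 40 g, lying flat; its sides are along this point's x and y; the point is its centre, half-way up.
- bottle: Bystander: yellow bottle, 64 mm diameter, 170 mm tall; origin at the centre of its underside.
- bowl: Bystander: steel bowl, 120 mm across, 45 mm tall; origin at the centre of its underside.
- driver: Bystander: screwdriver with a black handle lying on the bench; origin at the middle of its underside.
Things that resemble listed ones, but are neither listed nor needed, are in the scene too. What is shaped like the part that bears tub2_mid but purple is not meant. Leave any red look-alike of the part that bears filter2_mid alone.

How it is judged:
By the outcome, as a careful person would: the job done as asked, in the order asked, and still so for the second after the job is handed in, with the robot touching nothing.
Of tub0, tub1, tub2, filter0, filter1, filter2 only 3 to 5 are there at a start; the rules pass over those that are not, and their reading is None.
At some moment in a run one of tub0, tub1, tub2, filter0, filter1, filter2 may be knocked a few centimetres aside while the robot is not near it.
Once in a run the grip may slacken for a moment while it holds something.
It also fails if it takes over 210 s, if anything falls off the work surface, if the arm or the gripper's body presses on something with over 40 N, if the wrist force passes 120 N, or if a joint passes its speed limit or range.

## Working session

There is one attempt and no reset: what is moved stays moved. The work goes in short steps, each a Python script; the robot and the scene stay as the last script left them, time stands still between calls to the robot, and variables do not carry over. Pictures are saved under pics/ and viewed, and the job is handed in when it is done.

```bash
mkdir -p pics; ls; python3 - <<'E'
from bench import robot, eyes
import cv2, numpy as np
print(robot.current_t(), robot.current_eef_pos(), robot.current_tool_rot(), robot.grip_depth, robot.current_grip_width())
for n in ("scene","side","wrist"):
    c=eyes.capture(n); cv2.imwrite(f"pics/{n}0.png",c["color"][:,:,::-1])
    print(n,c["vertical_fov"],c["cx"],c["cy"],np.round(c["R"],3).tolist(),np.round(c["t"],3), np.round(-np.array(c["R"]).T@c["t"],3), [k for k in c])
E
```

```text
pics
0.0 [ 0.14540654 -0.58177012  0.23026366] [-1.56900545e+00  1.21503278e-04  2.44799688e-01] 0.0187 0.9969743517011929
scene 55.93331336502177 320.39215624765114 193.74741336921647 [[0.891, 0.455, -0.003], [0.373, -0.733, -0.568], [-0.261, 0.505, -0.823]] [-0.447 -0.185  1.176] [ 0.773 -0.526  0.861] ['color', 'vertical_fov', 'cx', 'cy', 'R', 't']
side 43.28919363460098 315.11702715907415 198.6972001694284 [[-0.991, -0.133, 0.002], [-0.087, 0.64, -0.764], [0.1, -0.757, -0.645]] [0.507 0.15  1.211] [0.394 0.889 0.895] ['color', 'vertical_fov', 'cx', 'cy', 'R', 't']
wrist 66.04132305806986 315.86734900097923 200.0301234508022 [[-0.243, 0.97, 0.002], [0.936, 0.234, 0.265], [0.256, 0.066, -0.964]] [ 0.6   -0.032  0.378] [ 0.079 -0.6    0.372] ['color', 'vertical_fov', 'cx', 'cy', 'R', 't']
```

View pics/scene0.png

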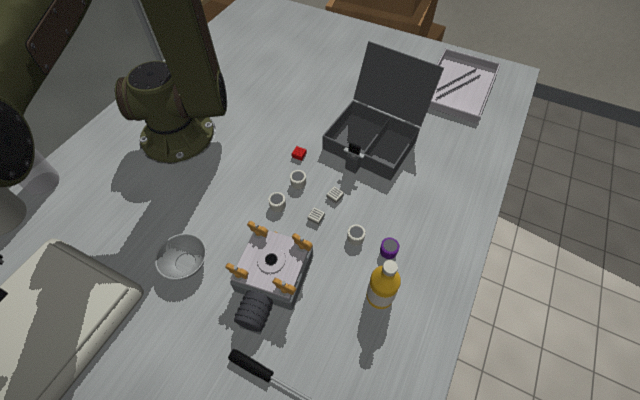

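View pics/side0.png

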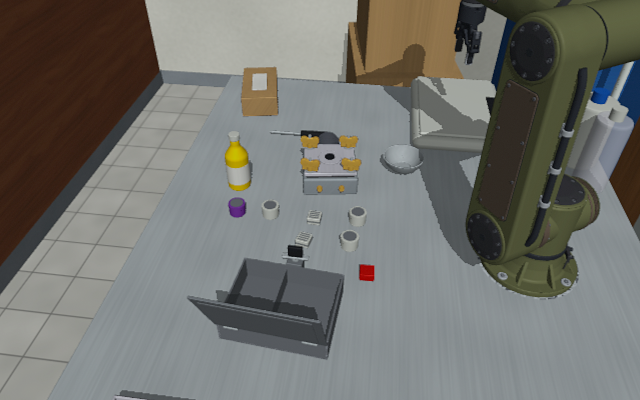

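View pics/wrist0.png

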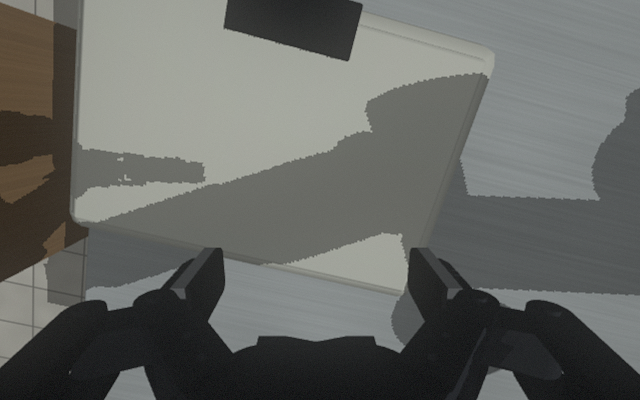

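```bash
cat > h.py <<'E'
from bench import robot, eyes
import cv2, numpy as np
def cap(n,f=None):
    c=eyes.capture(n); c["R"]=np.array(c["R"]); c["t"]=np.array(c["t"]); c["f"]=200/np.tan(np.radians(c["vertical_fov"]/2))
    if f: cv2.imwrite("pics/"+f,c["color"][:,:,::-1])
    return c
def ray(c,u,v,z):
    d=c["R"].T@np.array([(u-c["cx"])/c["f"],(v-c["cy"])/c["f"],1.]); o=-c["R"].T@c["t"]
    return o+d*(z-o[2])/d[2]
def proj(c,X):
    p=c["R"]@np.array(X)+c["t"]; return p[:2]/p[2]*c["f"]+[c["cx"],c["cy"]]
D=-np.pi/2
GD=robot.grip_depth
def rp(): return np.round(robot.current_eef_pos(),4), round(robot.current_tool_rot()[2],3), round(robot.current_t(),2)
E
python3 - <<'E'
from h import *
c=cap("scene")
for n,u,v,z in [("tubA",298,176,.034),("tubB",277,199,.034),("tubC",356,232,.034),("f1",335,193,.02),("f2",316,214,.02),("purple",389,243,.034),("red",299,152,.02),
 ("nutTL",258,229,.1),("nutTR",302,242,.1),("nutBL",237,270,.1),("nutBR",284,286,.1),("pumpc",271,259,.08),("tb",354,148,.1),("cs1",323,140,.058),("cs2",390,176,.058),("bottle",380,300,0),("bowl",180,258,.04),("tip",441,70,.2)]:
    print(n,np.round(ray(c,u,v,z),3))
for p in ([.45,-.3,.4],[.5,-.2,.4]):
  for y in (-.3,0,.3,1.,2,3): 
    s=robot.solve_ik(p,[D,0,y]); print(p,y,None if s is None else np.round(s,2))
E
```

```text
tubA [0.429 0.007 0.034]
tubB [ 0.417 -0.085  0.034]
tubC [ 0.643 -0.081  0.034]
f1 [0.541 0.011 0.02 ]
f2 [ 0.526 -0.072  0.02 ]
purple [ 0.727 -0.073  0.034]
red [0.383 0.095 0.02 ]
nutTL [ 0.449 -0.212  0.1  ]
nutTR [ 0.555 -0.195  0.1  ]
nutBL [ 0.463 -0.318  0.1  ]
nutBR [ 0.571 -0.303  0.1  ]
pumpc [ 0.508 -0.256  0.08 ]
tb [0.545 0.115 0.1  ]
cs1 [0.44  0.138 0.058]
cs2 [0.659 0.103 0.058]
bottle [ 0.761 -0.202  0.   ]
bowl [ 0.3   -0.338  0.04 ]
tip [0.672 0.4   0.2  ]
[0.45, -0.3, 0.4] -0.3 [-0.22 -0.03  0.33 -0.   -1.93 -1.65]
[0.45, -0.3, 0.4] 0 [-0.22 -0.03  0.33 -0.   -1.93 -1.35]
[0.45, -0.3, 0.4] 0.3 [-0.22 -0.03  0.33  0.   -1.93 -1.05]
[0.45, -0.3, 0.4] 1.0 [-0.22 -0.03  0.33  0.   -1.93 -0.35]
[0.45, -0.3, 0.4] 2 [-0.22 -0.03  0.33  0.   -1.93  0.65]
[0.45, -0.3, 0.4] 3 [-0.22 -0.03  0.33  0.   -1.93  1.65]
[0.5, -0.2, 0.4] -0.3 [-0.01 -0.04  0.32 -0.   -1.93 -1.86]
[0.5, -0.2, 0.4] 0 [-0.01 -0.04  0.32 -0.   -1.93 -1.56]
[0.5, -0.2, 0.4] 0.3 [-0.01 -0.04  0.32 -0.   -1.93 -1.26]
[0.5, -0.2, 0.4] 1.0 [-0.01 -0.04  0.32  0.   -1.93 -0.56]
[0.5, -0.2, 0.4] 2 [-0.01 -0.04  0.32  0.   -1.93  0.44]
[0.5, -0.2, 0.4] 3 [-0.01 -0.04  0.32  0.   -1.93  1.44]
```

```bash
python3 - <<'E'
from h import *
robot.reach([.555,-.245,.36],[D,0,np.pi+.15]); print(rp())
robot.move_gripper(.42)
c=cap("wrist","w1.png"); print(-c["R"].T@c["t"])
cap("scene","s1.png")
E
```

```text
(array([ 0.5547, -0.2455,  0.3599]), np.float64(-2.993), 2.17)
[ 0.62005602 -0.23640433  0.50174784]
```

View pics/w1.png

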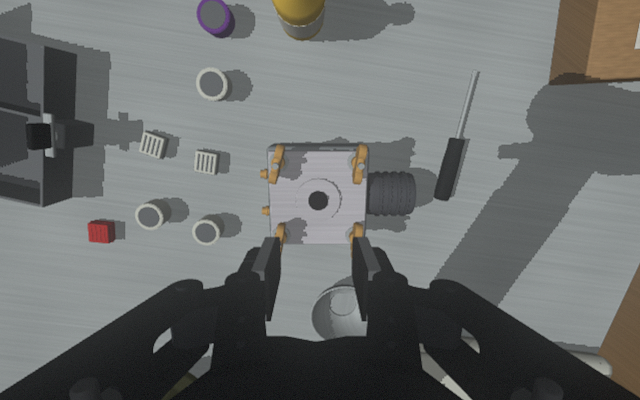

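```bash
python3 - <<'E'
from h import *
robot.reach([.455,-.25,.26],[D,0,np.pi+.15]); print(rp())
c=cap("wrist","w2.png")
h=cv2.cvtColor(c["color"],cv2.COLOR_RGB2HSV)
m=((h[...,0]>8)&(h[...,0]<25)&(h[...,1]>120)&(h[...,2]>60)).astype(np.uint8)
n,l,s,ce=cv2.connectedComponentsWithStats(m)
for i in range(1,n):
    if s[i,4]>60: print(s[i],ce[i])
E
```

```text
(array([ 0.455 , -0.2502,  0.2609]), np.float64(-2.992), 3.42)
[267  45  10  16  95] [271.47368421  53.18947368]
[388  45  13  17 132] [394.00757576  52.34848485]
[382  71  11  28 176] [387.0625      86.99431818]
[259  75  11  23 125] [264.136  86.928]
[381 168  10  15 100] [385.52 174.53]
[376 194  10  20 123] [380.70731707 204.01626016]
[267 197   8  16  81] [270.12345679 204.74074074]
```

View pics/w2.png

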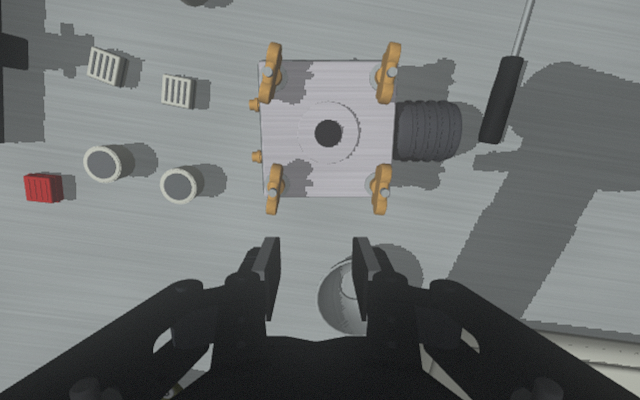

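```bash
python3 - <<'E'
import cv2
i=cv2.imread("pics/w2.png")[30:225,235:425]; cv2.imwrite("pics/z.png",cv2.resize(i,None,fx=3,fy=3,interpolation=cv2.INTER_NEAREST))
i=cv2.imread("pics/side0.png")[120:270,210:390]; cv2.imwrite("pics/z2.png",cv2.resize(i,None,fx=4,fy=4,interpolation=cv2.INTER_CUBIC))
E
```

```text
(no output)
```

View pics/z.png

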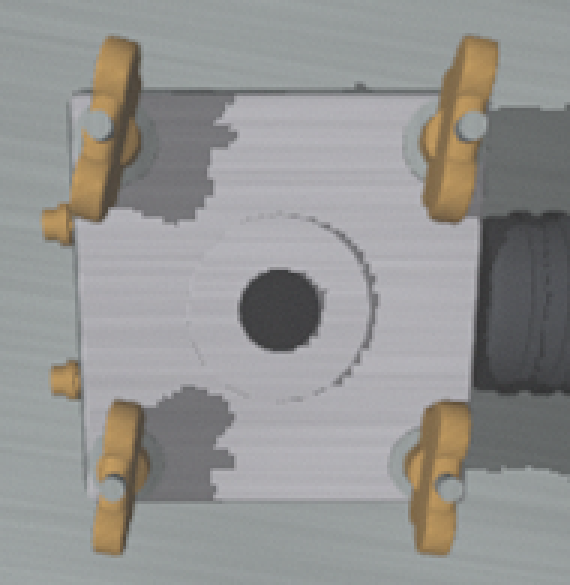

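View pics/z2.png

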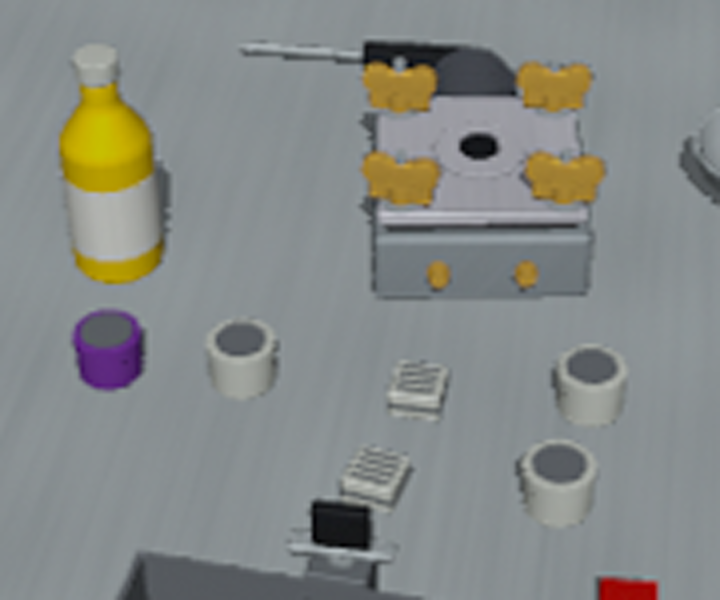

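```bash
python3 - <<'E'
from h import *
c=cap("wrist","w3.png")
z=lambda u,v:(235+u/3,30+v/3)
st=dict(A=(97,124),D=(471,124),B=(112,488),C=(450,488))
for hh in (.09,.095,.1,.105,.11):
    P={k:ray(c,*z(*p),hh) for k,p in st.items()}
    print(hh,[round(np.linalg.norm(P[a]-P[b])*1e3,1) for a,b in ("AD","BC","AB","CD")], np.round(np.mean(list(P.values()),0),4),[round(np.arctan2(*(P[a]-P[b])[1::-1]),3) for a,b in ("AB","DC")])
e=dict(A=((122,45),(88,213)),D=((480,42),(445,215)),B=((127,405),(105,550)),C=((452,405),(432,550)))
for k,(p,q) in e.items():
    P,Q=ray(c,*z(*p),.107),ray(c,*z(*q),.107); d=P-Q; print(k,round(np.arctan2(d[1],d[0]),3),np.linalg.norm(d),(P+Q)/2)
co=[(73,93),(476,90),(470,498),(88,498)]
for hh in(.07,.073):
    P=np.array([ray(c,*z(*p),hh) for p in co]); print(hh,P.mean(0),np.linalg.norm(P-np.roll(P,1,0),axis=1),[np.arctan2(*(P[a]-P[b])[1::-1]) for a,b in((0,3),(1,2))])
E
```

```text
0.09 [np.float64(118.0), np.float64(118.1), np.float64(118.3), np.float64(118.3)] [ 0.5045 -0.2576  0.09  ] [np.float64(0.154), np.float64(0.154)]
0.095 [np.float64(116.2), np.float64(116.2), np.float64(116.4), np.float64(116.4)] [ 0.5048 -0.2573  0.095 ] [np.float64(0.154), np.float64(0.154)]
0.1 [np.float64(114.3), np.float64(114.3), np.float64(114.5), np.float64(114.6)] [ 0.505  -0.2571  0.1   ] [np.float64(0.154), np.float64(0.154)]
0.105 [np.float64(112.4), np.float64(112.4), np.float64(112.6), np.float64(112.7)] [ 0.5053 -0.2568  0.105 ] [np.float64(0.154), np.float64(0.154)]
0.11 [np.float64(110.5), np.float64(110.5), np.float64(110.7), np.float64(110.8)] [ 0.5055 -0.2565  0.11  ] [np.float64(0.154), np.float64(0.154)]
A -0.1 0.04831115205540973 [ 0.55069031 -0.19540312  0.107     ]
D -0.003 0.04876907892375096 [ 0.56687036 -0.30106779  0.107     ]
B -0.031 0.04985575292544586 [ 0.44491481 -0.21094194  0.107     ]
C 0.073 0.04920123425236313 [ 0.46102783 -0.31715047  0.107     ]
0.07 [ 0.50625608 -0.25615435  0.07      ] [0.13927883 0.13416334 0.1404348  0.14238409] [np.float64(0.1426465856188802), np.float64(0.20129675180222284)]
0.073 [ 0.50638375 -0.25602166  0.073     ] [0.13802465 0.13295523 0.13917021 0.14110195] [np.float64(0.14264658561888008), np.float64(0.20129675180222348)]
```

```bash
cat >> h.py <<'E'
PC=np.array([.5056,-.2566]); PY=.154
NUT=dict(A=(55,55),B=(-55,55),C=(-55,-55),D=(55,-55)); PSI=dict(A=-.1,D=-.003,B=-.031,C=.073)
def Rz(a): return np.array([[np.cos(a),-np.sin(a)],[np.sin(a),np.cos(a)]])
def nutxy(k): return PC+Rz(PY)@(np.array(NUT[k])/1000)
def movexy(xy,z,yaw,v=.15,**k): robot.movel([*xy,z],velocity=v,rotation=[D,0,yaw])
def turn(k,zg,qf=3.25):
    xy=nutxy(k); y0=PSI[k]+np.pi
    robot.move_gripper(.42)
    robot.reach([*xy,.16],[D,0,y0]); 
    robot.movel([*xy,zg-GD],velocity=.12)
    print("at",rp(),np.round(robot.current_contact_force(),1))
    robot.move_gripper(0,60); w=robot.current_grip_width()
    j=np.array(robot.current_joint_positions()); d=(PSI[k]-PY)+qf
    print("grip",w,np.round(robot.current_contact_force(),1),np.round(j,2),"turn",d)
    for i in range(3):
        j[5]-=d/3; robot.movej(j)
        print(rp(),np.round(robot.current_contact_force(),1),np.round(robot.current_torque(),2),round(robot.current_grip_width(),3))
    robot.move_gripper(.42)
    robot.movel([*xy,.16],velocity=.15); print("done",rp())
E
python3 - <<'E'
from h import *
turn("A",.097)
robot.reach([.455,-.25,.26],[D,0,.1]); cap("wrist","wA.png"); cap("side","sA.png"); print(rp())
E
```

```text
at (array([ 0.5521, -0.1941,  0.0796]), np.float64(3.042), 5.22) [0.  0.5 0.4]
grip 0.10166913324931053 [0.8 5.5 4.1] [ 0.01  0.03 -0.2  -0.   -1.34  1.47] turn 2.996
(array([ 0.5523, -0.1929,  0.0794]), np.float64(2.045), 6.52) [-0.4  2.8  0.3] [ 1.04  0.22 -0.01] 0.104
(array([ 0.5523, -0.1929,  0.0792]), np.float64(1.047), 7.46) [ 0.3  3.8 -0.1] [ 1.25  0.12 -0.05] 0.102
(array([ 0.5523, -0.193 ,  0.079 ]), np.float64(0.048), 8.4) [ 1.1  3.2 -2.3] [ 1.18 -0.09 -0.02] 0.104
done (array([ 0.5511, -0.1936,  0.1589]), np.float64(0.046), 9.46)
(array([ 0.4549, -0.2495,  0.2579]), np.float64(0.1), 10.21)
```

View pics/wA.png

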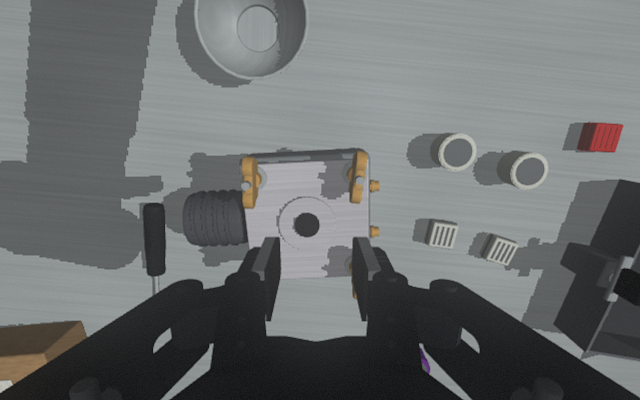

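View pics/sA.png

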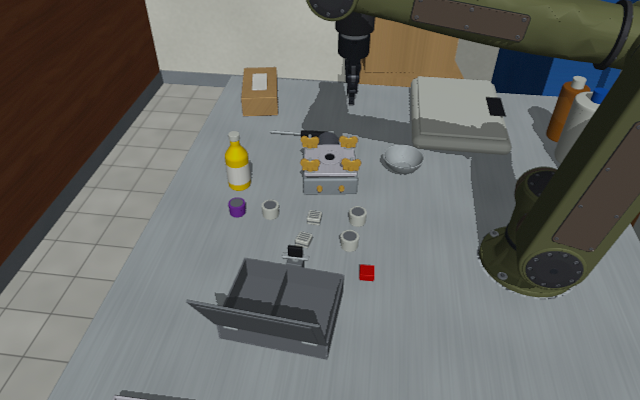

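```bash
python3 - <<'E'
from h import *
turn("C",.096)
turn("B",.095)
turn("D",.094)
robot.reach([.455,-.25,.26],[D,0,np.pi+.15]); cap("wrist","w4.png"); cap("side","s4.png"); print(rp())
import cv2
i=cv2.imread("pics/w4.png")[30:225,235:425]; cv2.imwrite("pics/z4.png",cv2.resize(i,None,fx=3,fy=3,interpolation=cv2.INTER_NEAREST))
E
```

```text
at (array([ 0.4602, -0.3197,  0.0783]), np.float64(-3.068), 14.0) [ 0.2 -0.4 -0. ]
grip 0.10147345312486593 [0.2 2.7 3. ] [-0.25 -0.03 -0.27 -0.   -1.33  1.89] turn 3.169
(array([ 0.4601, -0.3191,  0.078 ]), np.float64(2.16), 15.34) [-0.5  2.   1.3] [ 1.15  0.15 -0.05] 0.1
(array([ 0.4602, -0.319 ,  0.0779]), np.float64(1.104), 16.33) [-0.5  3.2  0.2] [ 1.69 -0.09 -0.05] 0.103
(array([ 0.4603, -0.3188,  0.0777]), np.float64(0.046), 17.32) [ 1.9  5.1 -1.7] [ 2.02 -0.43 -0.01] 0.104
done (array([ 0.4594, -0.3191,  0.1588]), np.float64(0.046), 18.4)
at (array([ 0.4433, -0.2109,  0.0772]), np.float64(3.111), 21.88) [-0.   0.4  0.6]
grip 0.10900621206265992 [-1.3  5.   4.5] [-0.03 -0.22 -0.44 -0.   -1.35  1.57] turn 3.065
(array([ 0.4432, -0.2101,  0.077 ]), np.float64(2.091), 23.2) [ 0.1  1.9 -0.2] [ 0.71  0.1  -0.08] 0.1
(array([ 0.443 , -0.2101,  0.0768]), np.float64(1.069), 24.17) [-0.5  2.8 -1.7] [ 1.04  0.31 -0.01] 0.107
(array([ 0.443 , -0.21  ,  0.0768]), np.float64(0.048), 25.13) [-0.5  2.9 -3. ] [ 1.24  0.12 -0.02] 0.101
done (array([ 0.4425, -0.2104,  0.1589]), np.float64(0.046), 26.21)
at (array([ 0.5689, -0.3028,  0.0764]), np.float64(3.139), 30.01) [-0.3  0.   1.1]
grip 0.1042016014404347 [0.4 1.  2.8] [-0.18  0.19 -0.04  0.   -1.34  1.75] turn 3.093
(array([ 0.5689, -0.3024,  0.0762]), np.float64(2.109), 31.32) [-0.9  0.8  1. ] [ 0.47  0.18 -0.06] 0.103
(array([ 0.5686, -0.3022,  0.0759]), np.float64(1.079), 32.29) [-2.4  2.8  0.1] [ 0.87  0.94 -0.09] 0.103
(array([ 0.5684, -0.302 ,  0.0756]), np.float64(0.048), 33.26) [-3.2  3.6  0.4] [ 1.55  1.33 -0.09] 0.104
done (array([ 0.5681, -0.3022,  0.1588]), np.float64(0.046), 34.34)
(array([ 0.455 , -0.25  ,  0.2599]), np.float64(-2.992), 37.12)
```

View pics/z4.png

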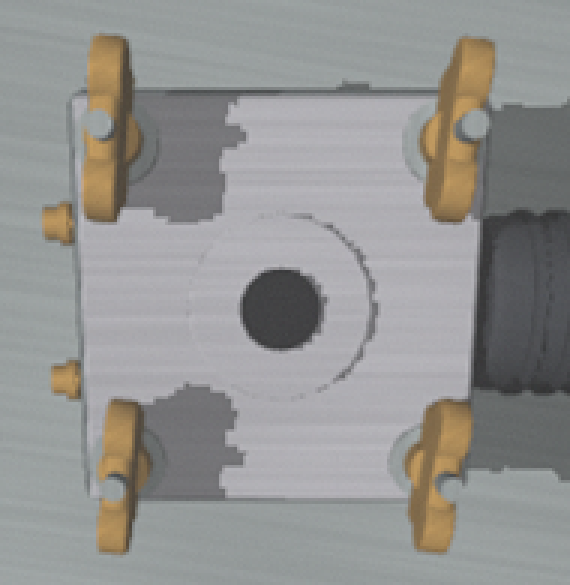

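View pics/w4.png

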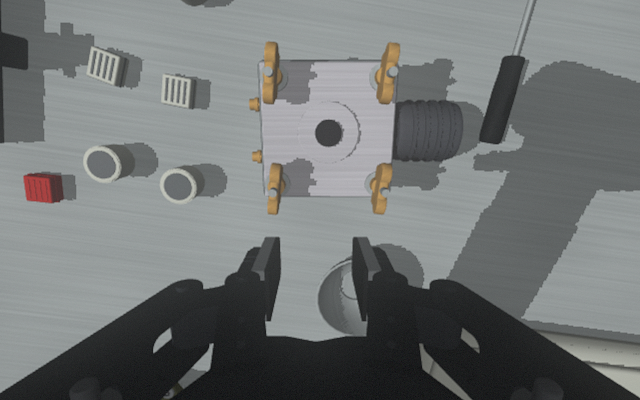

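```bash
python3 - <<'E'
from h import *
robot.reach([.45,.03,.36],[D,0,np.pi]); c=cap("wrist","w5.png"); cap("scene","s5.png"); print(rp())
np.savez("w5.npz",**{k:c[k] for k in c})
E
```

```text
(array([0.4501, 0.0292, 0.3594]), np.float64(3.14), 38.37)
```

View pics/w5.png

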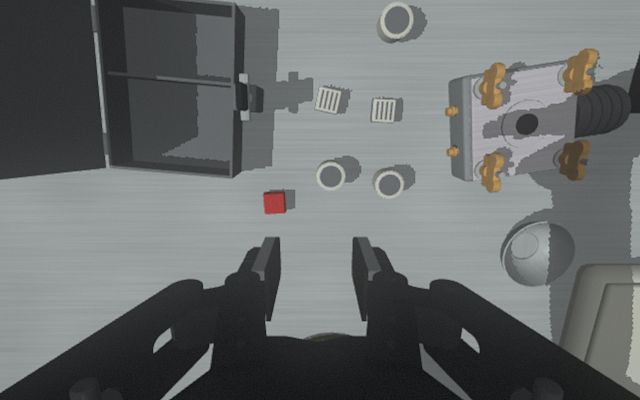

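View pics/s5.png

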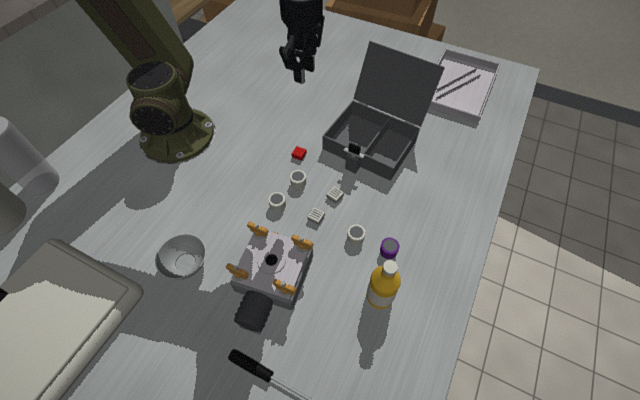

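```bash
cat >> h.py <<'E'
def items(c,show=None):
    im=c["color"]; h=cv2.cvtColor(im,cv2.COLOR_RGB2HSV)
    m=((h[...,1]<45)&(h[...,2]>168)).astype(np.uint8)
    m=cv2.morphologyEx(m,cv2.MORPH_CLOSE,np.ones((3,3)))
    cs,hi=cv2.findContours(m,cv2.RETR_CCOMP,cv2.CHAIN_APPROX_NONE)
    out=[]
    for i,k in enumerate(cs):
        a=cv2.contourArea(k)
        if hi[0][i][3]>=0 or a<200 or a>4000: continue
        ch=[j for j in range(len(cs)) if hi[0][j][3]==i and cv2.contourArea(cs[j])>.3*a]
        if ch:
            e=cv2.fitEllipse(cs[ch[0]]); out.append(("tub",e,ray(c,*e[0],.033)))
        else:
            r=cv2.minAreaRect(k); b=cv2.boxPoints(r); P=np.array([ray(c,*q,.018) for q in b]); d=P[1]-P[0]
            out.append(("rect",r,P.mean(0),np.arctan2(d[1],d[0]),np.linalg.norm(d),np.linalg.norm(P[2]-P[1])))
    return out
E
python3 - <<'E'
from h import *
c=dict(np.load("w5.npz"))
for o in items(c): print(o[0],np.round(np.array(o[1][0]),1),np.round(np.array(o[1][1]),1),np.round(o[2],4),*[np.round(x,3) for x in o[3:]])
im=cv2.imread("pics/w5.png")[0:220,70:420]; cv2.imwrite("pics/z5.png",cv2.resize(im,None,fx=2.2,fy=2.2,interpolation=cv2.INTER_CUBIC))
E
```

```text
rect [632.5 335.5] [95. 13.] [ 0.118  -0.5604  0.018 ] -1.57 0.023 0.216
tub [389.2 184.6] [22.7 24. ] [ 0.4122 -0.086   0.033 ]
tub [330.4 176.1] [23.3 23.6] [0.4257 0.0056 0.033 ]
rect [383.1 110.2] [21.7 21.7] [ 0.5235 -0.0732  0.018 ] -0.012 0.031 0.032
rect [327.4  99.6] [21.8 22.2] [0.5386 0.011  0.018 ] -0.241 0.031 0.032
rect [521.8 119.8] [107.9  99.7] [ 0.5061 -0.2855  0.018 ] -1.549 0.145 0.163
tub [396.6  19.5] [26.6 29.7] [ 0.6417 -0.0815  0.033 ]
```

View pics/z5.png

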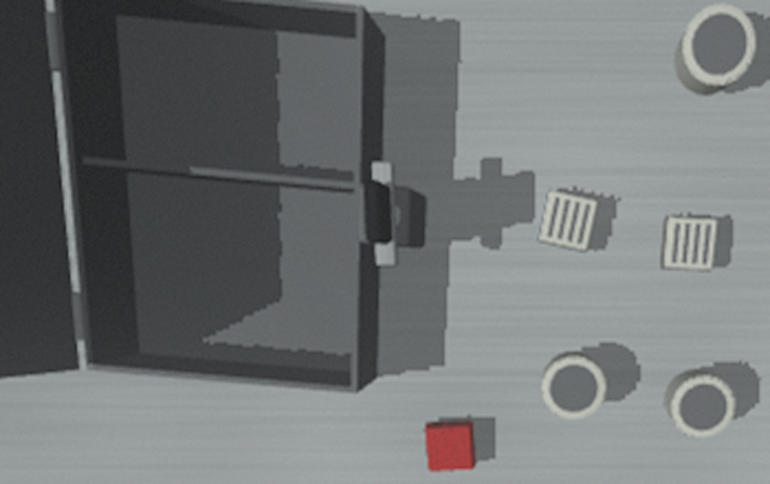

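```bash
python3 - <<'E'
from h import *
c=dict(np.load("w5.npz"))
z=lambda u,v:(70+u/2.2,v/2.2)
P1=ray(c,*z(359,389),.058);P2=ray(c,*z(362,8),.058);P3=ray(c,*z(85,368),.058)
print(P1,P2,P3); d=P2-P1; print(np.linalg.norm(d),np.arctan2(d[1],d[0]),np.linalg.norm(P3-P1), np.arctan2(-(P3-P1)[0],(P3-P1)[1]))
B1=ray(c,*z(379,163),.066);B2=ray(c,*z(385,265),.066);print("bar",(B1+B2)/2,np.linalg.norm(B1-B2),np.arctan2(*(B1-B2)[1::-1]))
b=[ray(c,*z(*p),.101) for p in((364,183),(364,240))]; print("rib",b)
s=cap("scene"); im=cv2.cvtColor(s["color"],cv2.COLOR_RGB2BGR)[30:190,310:460]; cv2.imwrite("pics/z6.png",cv2.resize(im,None,fx=4,fy=4,interpolation=cv2.INTER_CUBIC))
E
```

```text
[0.42927858 0.14911195 0.058     ] [0.65290764 0.13158486 0.058     ] [0.4432549  0.32884651 0.058     ]
0.22431485810006035 -0.07821584215973285 0.180277144535453 -0.07760473465159302
bar [0.53888128 0.12521622 0.066     ] 0.059192310236021714 0.0002976350402626821
rib [array([0.55390023, 0.12640668, 0.101     ]), array([0.52354482, 0.12849117, 0.101     ])]
```

View pics/z6.png

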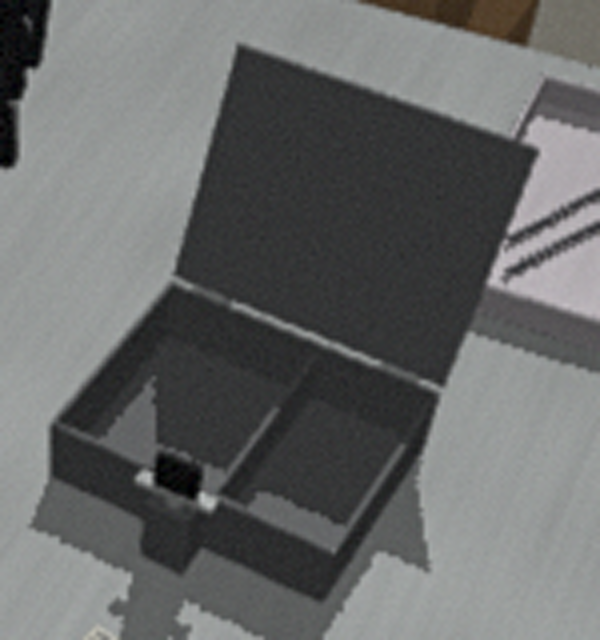

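```bash
python3 - <<'E'
from h import *
robot.reach([.44,.15,.38],[D,0,np.pi]); c=cap("wrist","w6.png"); print(rp())
np.savez("w6.npz",**{k:c[k] for k in c})
for o in items(c): print(o[0],np.round(np.array(o[1][0]),1),np.round(np.array(o[1][1]),1),np.round(o[2],4),*[np.round(x,3) for x in o[3:]])
im=cv2.imread("pics/w6.png")[0:240,150:430]; cv2.imwrite("pics/z7.png",cv2.resize(im,None,fx=2.5,fy=2.5,interpolation=cv2.INTER_CUBIC))
E
```

```text
(array([0.4402, 0.1496, 0.3798]), np.float64(3.141), 39.02)
rect [200.  264.5] [13. 50.] [0.2469 0.3569 0.018 ] -1.57 0.089 0.026
rect [101.9 201.7] [58.9 21.1] [0.3641 0.512  0.018 ] -0.262 0.038 0.098
rect [308.4 204.1] [43.8 96.9] [0.3596 0.1615 0.018 ] -1.501 0.162 0.077
rect [485.9 195.2] [83.9 54.3] [ 0.3753 -0.1393  0.018 ] -0.112 0.091 0.143
tub [405.2 167.5] [21.7 23.3] [0.4259 0.0058 0.033 ]
rect [555.5 141.1] [19.8 32.6] [ 0.4666 -0.2377  0.018 ] -0.821 0.047 0.035
rect [457.7 104. ] [22.1 21.4] [ 0.5235 -0.0729  0.018 ] 0.044 0.032 0.034
rect [410.5  92. ] [34. 45.] [0.5409 0.0023 0.018 ] -1.569 0.069 0.05
rect [406.   65.5] [ 9. 76.] [0.5792 0.0123 0.018 ] -1.569 0.115 0.013
rect [614.5  71.7] [16.4 52. ] [ 0.5708 -0.3059  0.018 ] -1.42 0.076 0.025
tub [478.9  16.2] [25.  29.6] [ 0.6417 -0.0816  0.033 ]
rect [16.5 16. ] [32. 33.] [0.6448 0.5851 0.018 ] -1.569 0.047 0.043
```

View pics/z7.png

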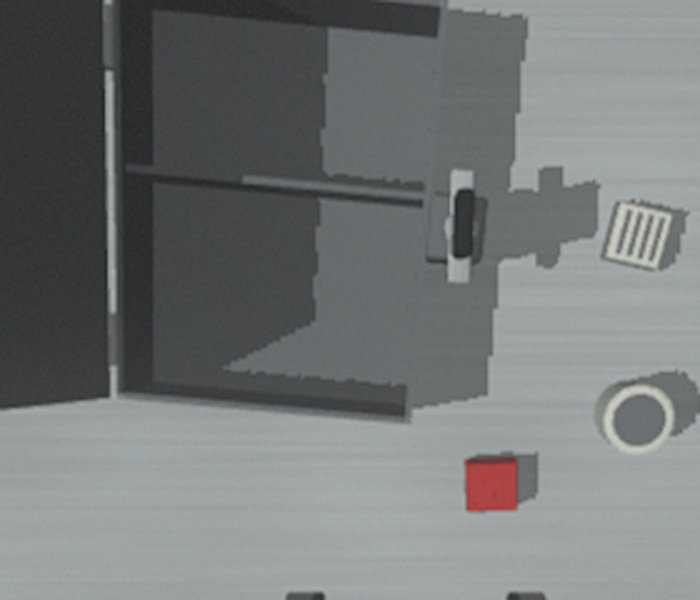

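```bash
python3 - <<'E'
from h import *
c=dict(np.load("w6.npz"))
z=lambda u,v:(150+u/2.5,v/2.5)
P1=ray(c,*z(411,422),.058);P3=ray(c,*z(117,397),.058)
print(P1,P3,np.linalg.norm(P3-P1), np.arctan2(-(P3-P1)[0],(P3-P1)[1]))
a=-.078
print("centre from P1",P1[:2]-Rz(a)@[-.1145,-.089],"from P3",P3[:2]-Rz(a)@[-.1145,.089])
B1=ray(c,*z(461,171),.068);B2=ray(c,*z(458,282),.068);m=(B1+B2)/2;print("bar",m,np.linalg.norm(B1-B2),np.arctan2(*(B1-B2)[1::-1]), "centre",m[:2]-Rz(a)@[0,-.107])
D1=ray(c,*z(425,203),.054);print("div",D1,"centre",D1[:2]-Rz(a)@[.0145,-.085])
r=[ray(c,*z(*p),.101) for p in((464,190),(463,258))];print("rib",np.mean(r,0),np.linalg.norm(r[0]-r[1]))
E
```

```text
[0.42784333 0.1509033  0.058     ] [0.44278796 0.32801395 0.058     ] 0.1777400460658633 -0.08418078857045591
centre from P1 [0.54893016 0.23071075] from P3 [0.55000487 0.23036261]
bar [0.53887598 0.12388932 0.068     ] 0.05841876824697014 -0.011659054555012252 centre [0.54721351 0.23056399]
div [0.55305187 0.14297456 0.054     ] centre [0.54521923 0.22884598]
rib [0.53801033 0.1236713  0.101     ] 0.03312003103274507
```

```bash
cat >> h.py <<'E'
CC=np.array([.548,.2303]); CY=-.080
def cxy(x,y): return CC+Rz(CY)@[x,y]
ZT=.17
def pick(xy,yaw,zt,op):
    if robot.current_eef_pos()[2]<ZT-.01:
        p=robot.current_eef_pos(); robot.movel([p[0],p[1],ZT],velocity=.25)
    robot.move_gripper(op)
    robot.reach([*xy,.10],[D,0,yaw]); robot.movel([*xy,zt],velocity=.15)
    f0=np.round(robot.current_contact_force(),1)
    robot.move_gripper(0,40); w=robot.current_grip_width()
    robot.movel([*xy,ZT],velocity=.25)
    w2=robot.current_grip_width(); print("pick",rp(),f0,"w",round(w,3),round(w2,3)); return w2
def place(xy,yaw,zt,op):
    robot.movel([*xy,ZT],velocity=.3,rotation=[D,0,yaw]); w=robot.current_grip_width()
    robot.movel([*xy,zt],velocity=.12)
    f=np.round(robot.current_contact_force(),1); w2=robot.current_grip_width()
    robot.move_gripper(op)
    robot.movel([*xy,ZT],velocity=.3); print("place",rp(),f,"w",round(w,3),round(w2,3))
def look(fn):
    robot.reach([.44,.04,.37],[D,0,np.pi]); c=cap("wrist",fn)
    for o in items(c): print(o[0],np.round(np.array(o[1][0]),1),np.round(o[2],4),*[np.round(x,3) for x in o[3:]])
    print(rp())
E
python3 - <<'E'
from h import *
w=pick([.4258,.0057],np.pi,.007,.68)
if .4<w<.65: place(cxy(-.012,.03),np.pi+CY,.014,.64)
look("w7.png")
E
```

```text
pick (array([0.425 , 0.0057, 0.168 ]), np.float64(3.142), 42.41) [-0.1  0.8  1.5] w 0.5 0.497
place (array([0.5384, 0.2613, 0.1707]), np.float64(3.062), 45.88) [ 0.6 -1.   0. ] w 0.502 0.501
rect [635. 326.] [ 0.121  -0.5604  0.018 ] 0.269 0.214 0.014
tub [381.5 197.6] [ 0.3784 -0.0663  0.033 ]
rect [533.7 139.3] [ 0.469  -0.3032  0.018 ] -1.003 0.084 0.052
rect [389.5 103. ] [ 0.5236 -0.0732  0.018 ] -0.049 0.032 0.032
rect [334.7  92.5] [0.5386 0.0107 0.018 ] -0.223 0.031 0.032
rect [521.8  89.7] [ 0.5422 -0.2708  0.018 ] -1.247 0.149 0.071
(array([0.4403, 0.0408, 0.3681]), np.float64(-3.141), 47.13)
```

View pics/w7.png

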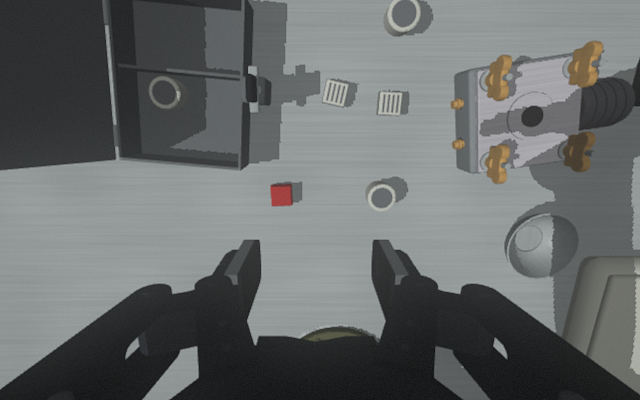

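```bash
python3 - <<'E'
from h import *
w=pick([.3784,-.0663],np.pi,.007,.68)
if .4<w<.65: place(cxy(-.085,.03),np.pi+CY,.014,.64)
c=cap("scene","s8.png")
w=pick([.6417,-.0816],np.pi,.007,.68)
if .4<w<.65: place(cxy(-.085,-.038),np.pi+CY,.014,.62)
look("w8.png")
E
```

```text
pick (array([ 0.3777, -0.0661,  0.168 ]), np.float64(-3.142), 50.33) [-0.6  0.1  0.9] w 0.503 0.498
place (array([0.4656, 0.2671, 0.1704]), np.float64(3.062), 54.02) [ 0.6  0.3 -0.6] w 0.5 0.5
pick (array([ 0.6409, -0.0814,  0.168 ]), np.float64(3.141), 57.61) [0.3 0.1 0.7] w 0.499 0.5
place (array([0.4601, 0.1994, 0.1703]), np.float64(3.062), 61.26) [-0.3  0.2  0. ] w 0.499 0.5
rect [635. 326.] [ 0.1208 -0.5599  0.018 ] -1.57 0.014 0.215
rect [536.  142.5] [ 0.4638 -0.3075  0.018 ] -0.995 0.084 0.038
rect [389.8 102.8] [ 0.5236 -0.0735  0.018 ] 0.001 0.031 0.033
rect [334.7  92.4] [0.5385 0.0108 0.018 ] -0.231 0.031 0.032
rect [521.   90.3] [ 0.5409 -0.2695  0.018 ] -1.225 0.149 0.073
(array([0.44  , 0.0409, 0.3676]), np.float64(-3.141), 62.32)
```

View pics/w8.png

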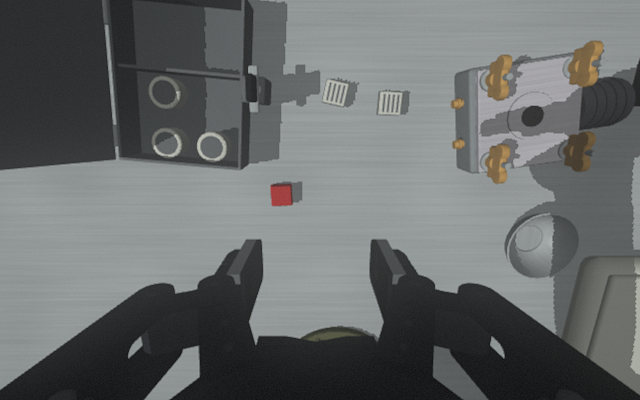

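Three tubs are in the wide compartment (rings at (167,92), (167,142), (211,147)); the filters at (337,92) and (392,102) are unmoved. Filters next.

```bash
python3 - <<'E'
from h import *
w=pick([.5385,.011],np.pi-.235,.003,.56)
if .3<w<.5: place(cxy(.064,.03),np.pi+CY,.010,.52)
w=pick([.5236,-.0732],np.pi-.01,.003,.56)
if .3<w<.5: place(cxy(.064,-.038),np.pi+CY,.010,.50)
robot.reach([.50,.10,.37],[D,0,np.pi]); cap("wrist","w9.png"); cap("scene","s9.png");cap("side","d9.png"); print(rp())
E
```

```text
pick (array([0.5376, 0.0111, 0.1678]), np.float64(2.907), 65.54) [ 0.1 -0.5  0.4] w 0.383 0.385
place (array([0.6141, 0.2552, 0.1705]), np.float64(3.062), 68.98) [ 0.2  0.3 -0.2] w 0.384 0.387
pick (array([ 0.5227, -0.073 ,  0.1678]), np.float64(3.131), 72.39) [0.1 0.4 0.1] w 0.388 0.387
place (array([0.6084, 0.1873, 0.1698]), np.float64(3.061), 75.88) [1.4 0.7 2.1] w 0.383 0.384
(array([0.5003, 0.1005, 0.3675]), np.float64(-3.141), 77.0)
```

View pics/w9.png

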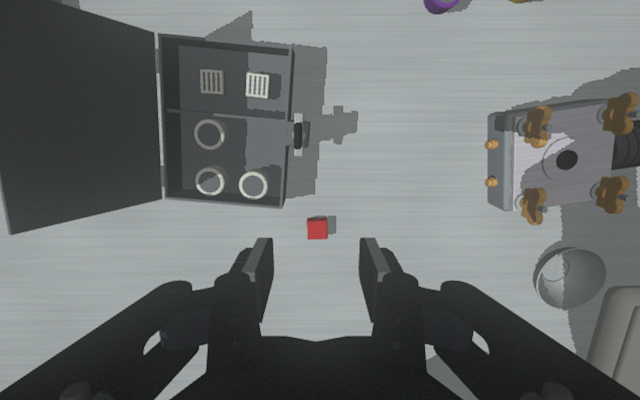

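View pics/s9.png

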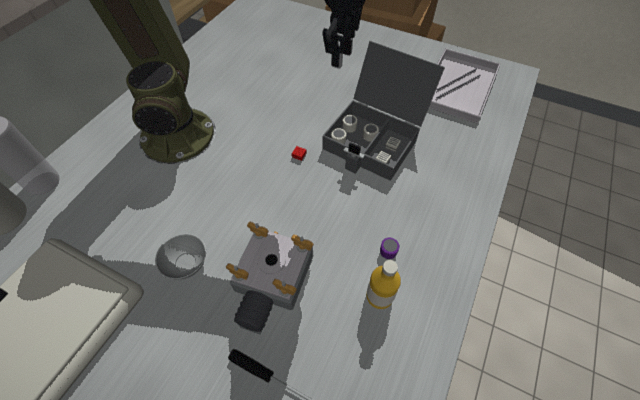

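View pics/d9.png

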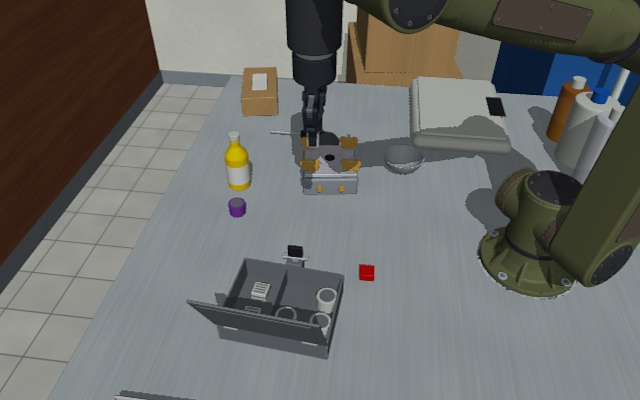

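```bash
python3 - <<'E'
from h import *
robot.move_gripper(0)
yw=CY+np.pi/2
a=cxy(-.07,.195); 
robot.reach([.40,.10,.37],[D,0,yw]); print(rp())
robot.movel([*a,.35],velocity=.25); print(rp(),np.round(robot.current_joint_positions(),2))
cap("scene","s10.png"); cap("side","d10.png")
E
```

```text
(array([0.4001, 0.1   , 0.37  ]), np.float64(1.491), 79.07)
(array([0.4938, 0.4299, 0.3506]), np.float64(1.49), 80.59) [ 1.02  0.24  0.52  0.   -1.85 -1.1 ]
```

View pics/d10.png

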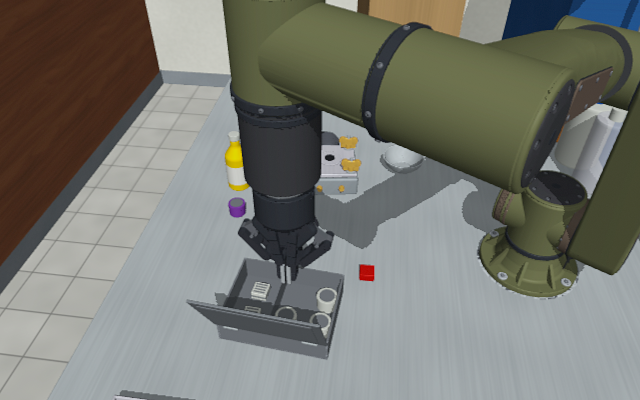

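View pics/s10.png

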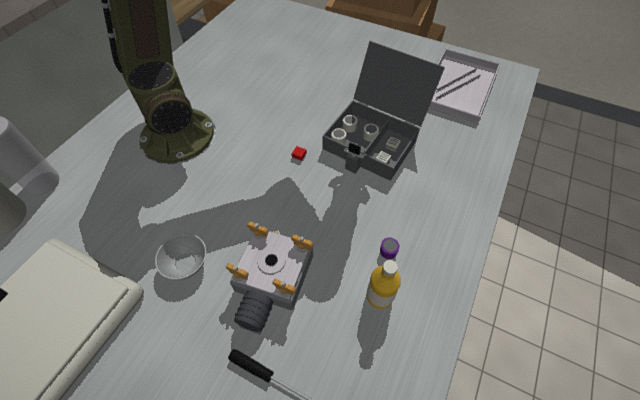

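```bash
python3 - <<'E'
from h import *
a=cxy(-.07,.195)
robot.movel([*a,.187],velocity=.15); print(rp(),np.round(robot.current_contact_force(),1))
for y in (.16,.13,.10,.07,.045):
    robot.movel([*cxy(-.07,y),.187],velocity=.08); print(y,np.round(robot.current_contact_force(),1),rp()[2])
cap("side","d11.png")
robot.hold(1.0); cap("side","d12.png"); robot.hold(1.5); cap("side","d13.png")
E
```

```text
(array([0.4942, 0.4305, 0.1885]), np.float64(1.491), 81.92) [-0.6 -0.3 -0.4]
0.16 [-0.5  2.1  6.2] 82.51
0.13 [ 1.8  3.1 22.1] 83.03
0.1 [0.1 0.4 0.1] 83.56
0.07 [ 0.2 -0.5 -0.8] 84.08
0.045 [-0.1  0.2  0.1] 84.54
```

View pics/d13.png

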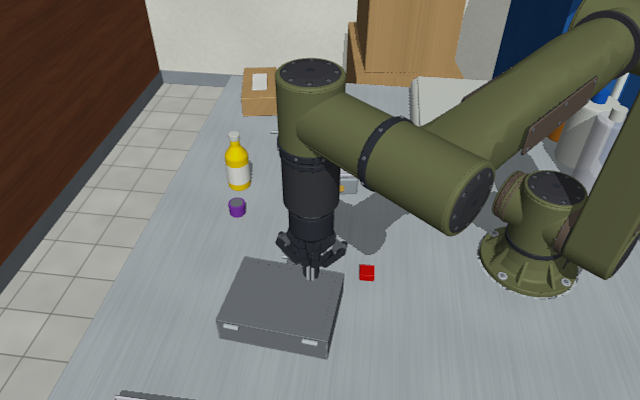

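```bash
python3 - <<'E'
from h import *
p=robot.current_eef_pos(); robot.movel([p[0],p[1],.3],velocity=.25)
robot.reach([.45,.11,.27],[D,0,np.pi]); c=cap("wrist","w14.png"); print(rp()); np.savez("w14.npz",**c)
im=cv2.imread("pics/w14.png")[0:240,160:480]; cv2.imwrite("pics/z14.png",cv2.resize(im,None,fx=2.5,fy=2.5,interpolation=cv2.INTER_CUBIC))
E
```

```text
(array([0.45  , 0.1102, 0.2698]), np.float64(3.141), 89.47)
```

View pics/z14.png

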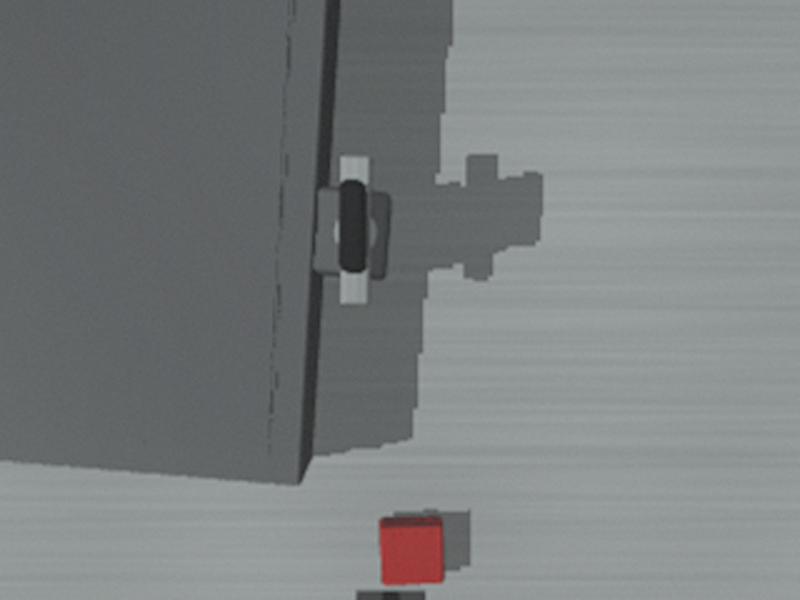

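```bash
python3 - <<'E'
from h import *
c=dict(np.load("w14.npz")); z=lambda u,v:(160+u/2.5,v/2.5)
r=[ray(c,*z(*p),.101) for p in((352,181),(351,271))];d=r[0]-r[1];print("rib",np.mean(r,0),np.linalg.norm(d),np.arctan2(d[1],d[0]))
r=[ray(c,*z(*p),.071) for p in((354.5,156),(353.5,303))];d=r[0]-r[1];print("bar",np.mean(r,0),np.linalg.norm(d),np.arctan2(d[1],d[0]))
r=[ray(c,*z(*p),.063) for p in((328,0),(301,484))];d=r[0]-r[1];ang=np.arctan2(d[1],d[0]);print("edge",r,ang)
psi=-.003; ax=np.array([.5385,.1245]); y0=psi+np.pi
ax=np.mean([ray(c,*z(*p),.101) for p in((352,181),(351,271))],0)[:2]*.5+.5*np.array([.5385,.124])
robot.move_gripper(.42)
robot.reach([*ax,.15],[D,0,y0]); robot.movel([*ax,.094-GD],velocity=.12)
print(rp(),np.round(robot.current_contact_force(),1))
robot.move_gripper(0,60)
j=np.array(robot.current_joint_positions()); print("grip",robot.current_grip_width(),np.round(robot.current_contact_force(),1))
tot=psi-(CY-1.575)
for i in range(3):
    j[5]-=tot/3; robot.movej(j); print(rp(),np.round(robot.current_contact_force(),1),np.round(robot.current_torque(),2),round(robot.current_grip_width(),3))
robot.move_gripper(.42)
robot.movel([*ax,.16],velocity=.15)
robot.reach([.45,.05,.32],[D,0,np.pi]); c=cap("wrist","w15.png"); np.savez("w15.npz",**c);print(rp())
cap("scene","s15.png"); cap("side","d15.png")
E
```

```text
rib [0.53866477 0.12326601 0.101     ] 0.03241940834575195 -0.02465214926331978
bar [0.53904803 0.1236441  0.071     ] 0.05821542570187634 -0.019224614633580113
edge [array([0.62679018, 0.13329964, 0.063     ]), array([0.42790681, 0.15008214, 0.063     ])] -0.08418419214756902
(array([0.5392, 0.1239, 0.0767]), np.float64(3.139), 91.33) [-0.   0.2 -0.1]
grip 0.10444359808160333 [-1.8  3.9  5.5]
(array([0.5393, 0.1255, 0.0767]), np.float64(2.592), 92.28) [0.2 5.1 0.4] [ 1.75  0.08 -0.07] 0.105
(array([0.5398, 0.1261, 0.0767]), np.float64(2.041), 92.87) [ 2.6  6.7 -1.7] [ 2.2  -0.78 -0.07] 0.104
(array([0.5405, 0.1263, 0.0767]), np.float64(1.49), 93.46) [ 5.4  7.2 -4.1] [ 2.32 -2.04 -0.01] 0.101
(array([0.45  , 0.0501, 0.3191]), np.float64(3.141), 96.08)
```

View pics/w15.png

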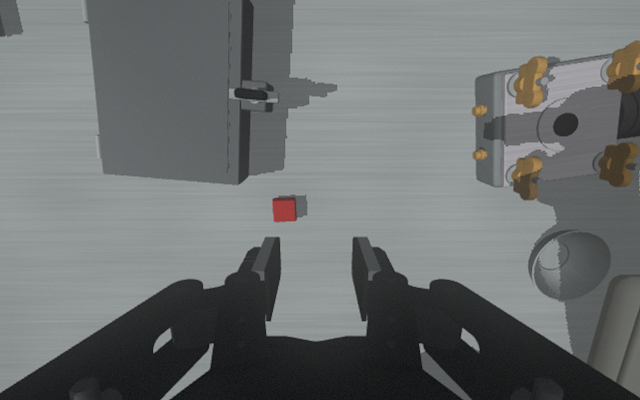

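View pics/s15.png

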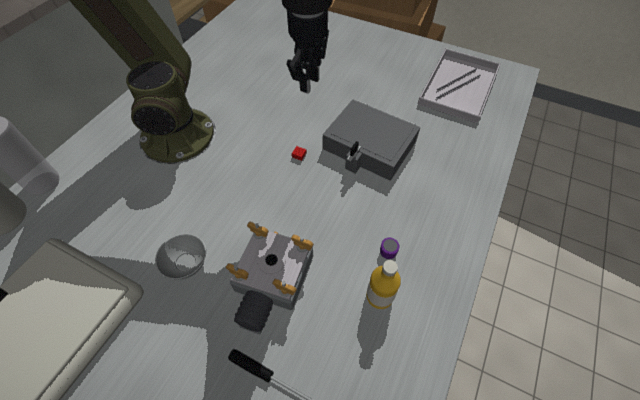

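View pics/d15.png

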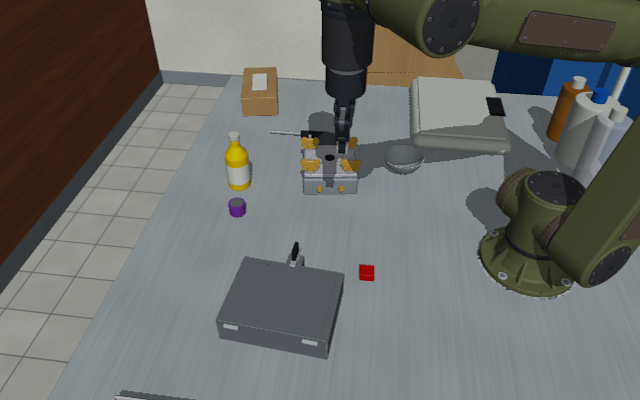

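```bash
python3 - <<'E'
from h import *
c=dict(np.load("w15.npz"))
im=c["color"][70:120,215:295,::-1]; cv2.imwrite("pics/z15.png",cv2.resize(im,None,fx=8,fy=8,interpolation=cv2.INTER_CUBIC))
E
```

```text
(no output)
```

View pics/z15.png

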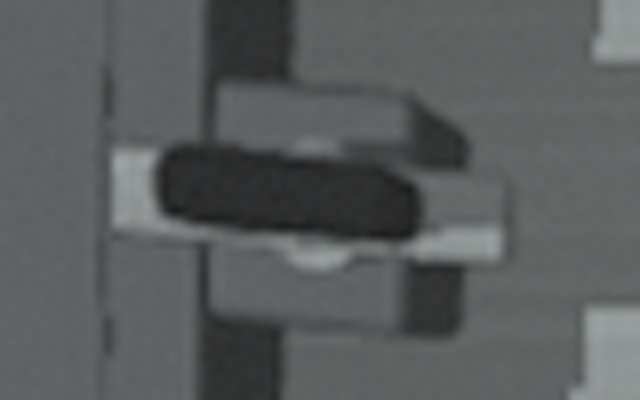

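```bash
python3 - <<'E'
from h import *
print(np.round(robot.current_contact_force(),1),rp()); robot.finish_job()
E
```

```text
[ 1.  -0.1 -0.1] (array([0.45  , 0.0501, 0.3194]), np.float64(3.141), 96.18)
the job is handed in; nothing more can be done
```

I finished the job and handed it in at 96 s, inside the 210 s limit. `finish_job` gives no verdict, so what follows rests on my own pictures and readings.

- **Wing nuts:** I tightened them in the order A, C, B, D, each with one unbroken pinch. The final wing angles in the wrist picture put all four at about 3.2–3.26 rad, above the 2.85 that counts as tight.
- **Packing:** Five accessories were on the bench: three tubs and two filters. One tub was knocked about 4 cm aside partway through; I found its new position and picked it from there. Before closing, the pictures showed all three tubs in the wide compartment and both filters in the narrow one.
- **Lid and turnbutton:** I pushed the lid past upright from behind and it sank fully shut. Only then did I turn the turnbutton. In the last picture its bar lies over the lid's edge, at about 1.56 rad.
- **Left alone:** The bottle, bowl, screwdriver, purple tub and red filter look unmoved in the last scene pictures.

**Checks with gaps:**
- While pushing the lid I read a brief upward wrist force of 22 N. I sampled force only between moves, so the true peak could be higher, and I can't tell which part of the gripper carried it.
- My first estimates of the case and turnbutton position differed by a few mm between views. Every placing still came out right.

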